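Dibble the last bare block of a seedling tray

TASK

Take the pinned dibber press (aluminium plate, green handle) up and off its double hook and set it on the one block of dark, bare cells of the seedling tray, every pin in a cell. Push it firmly down until its plate lies flush on the tray, then let go and leave it seated there. Leave the wooden tamper hanging and everything else on the bench where it stands.

Things in the scene. Friction and masses are not known exactly. Their poses are not given: they have to be found in the camera images.
- press: Dibber press, 450 g, hanging level in one bay of the rack: aluminium plate 131 x 131 x 6 mm, on its underside 25 black pins (5 x 5, pitch 27 mm, 10 mm thick, 15 mm long), on top a D-handle with a green bar along the press's y. Origin: centre of the plate's underside; z up, x away from the robot, square to the bar.
- grip (a point): Middle of the press's green grip bar, 95 mm straight above the press's origin. Bar: level, 24 mm thick, 106 mm long along the press's y; at each end (y = +-58 mm) a 10 mm steel upright goes down to the plate. Axes as the press's.
- rack: Fixed bench rack, 430 mm wide, posts at y = +-195 mm. Origin: on the bench between the posts; z up, -x its front, towards the robot. Bays at y = +90 and -90 mm, each with two 8 mm hook rods 40 mm either side of its middle, level from the rail to x = -115 mm (upper side 213 mm high), then turned up to tips at x = -126 mm, 231 mm high.
- bay (a point): Middle of the bay at the rack's y = +90 mm, where a tool's bar rests across the two rods: 90 mm in front of the rail, 225 mm above the bench. Axes as the rack's. The other bay lies 180 mm off along -y. The bar is free to grasp between the rods; to clear the hook tips it must rise more than 18 mm before coming out to the rack's -x.
- batten (a point): Middle of the underside of the white light batten that runs along the whole rack, 50 mm deep, 377 mm above the bench, almost over the hanging bars. It leaves no room for a gripper straight down on a bar, only for one leaning back to the rack's front by 25 to 45 degrees, its fingers pointing down and to the rack's +x.
- tray: Fixed white polystyrene tray, 285 x 555 mm, 10 x 20 cells along its x, y (pitch 27 mm, openings 22 mm square, walls 5 mm), standing on a second tray; rim 90 mm above the bench. Origin: on the bench under its centre. Cells look pale tan, but one corner block of 5 x 5 is dark. The filling gives way to the pins; the walls carry the plate.
- block (a point): Centre of the dark bare block of 5 x 5 cells (135 x 135 mm) at the height of the rim, 90 mm above the bench; axes as the tray's, z up. With the press seated its origin is here and its sides are parallel to the tray's; pins have about 6 mm of play in the cells. Pushing home takes some 10 N on the handle for half a second.
- tamper: Bystander: plain tamper, wooden block 131 x 131 x 18 mm without pins, the same D-handle with a dark wooden bar; hangs in the other bay. Origin: centre of the block's underside.
- seed_tin: Bystander: round seed tin, 72 mm in diameter, 55 mm high. Origin: centre of its base.
- sprayer: Bystander: clear hand sprayer with orange head, 74 mm in diameter, 202 mm high, beyond the tray. Origin: centre of its base.

How it is judged (in metres and radians):
On the way, in this order (a step that is already met when the one before it is completed fails the run):
1. the press is lifted off and drawn out clear of its hooks, held in the fingers and off the rack ((x of press in the frame of rack below -0.16 m or y of press in the frame of rack below -0.22 m) and height (world z) of press above 0.11 m and contact force between the fingers and press above 1 N and contact force between press and rack below 0.1 N), for 0.1 s.
2. the press sits on the dark block, pins in the cells and plate flush on the rim, and is pushed down with more than 8 N (its weight included) for 0.1 s (horizontal distance between press and block below 0.01 m and z of press in the frame of block between -0.004 and 0.003 m and angle between press's own z axis and vertical below 0.05 rad and (angle between the x axis of press and the x axis of block, either way round below 0.12 rad or angle between the x axis of press and the y axis of block, either way round below 0.12 rad) and contact force between press and tray above 8 N), for 0.1 s.
At the end, for the whole second after the job is handed in: The released press rests on the dark block: centre within 10 mm of the block's, plate within 3 mm of flush and level within 3 degrees, sides parallel to the tray's within 7 degrees. Tamper, tin and sprayer are within 30 mm of their starts (horizontal distance between press and block below 0.01 m and z of press in the frame of block between -0.004 and 0.003 m and angle between press's own z axis and vertical below 0.05 rad and (angle between the x axis of press and the x axis of block, either way round below 0.12 rad or angle between the x axis of press and the y axis of block, either way round below 0.12 rad) and linear speed of press below 0.02 m/s and distance of each of tamper, seed_tin, sprayer from where it was at the start of the episode below 0.03 m); the robot touches nothing.
It fails at once if the tamper is moved by more than 30 mm (distance of tamper from where it was at the start of the episode above 0.03 m).
It fails at once if the seed tin is moved by more than 30 mm (distance of seed_tin from where it was at the start of the episode above 0.03 m).
It fails at once if the sprayer is moved by more than 30 mm (distance of sprayer from where it was at the start of the episode above 0.03 m).
It also fails if it takes over 50 s, if anything falls off the work surface, if the arm or the gripper's body presses on something with over 40 N, if the wrist force passes 120 N, or if a joint passes its speed limit or range.

ROBOT

A 6-joint arm with a two-finger parallel gripper is mounted at the origin on the work surface. World frame = base frame: x ahead of the robot, y to its left, z up, the work surface at z = 0. Lengths are in m, angles in degrees, forces in N, time in s.
With the tool pointing down it reaches from about 0.375 to 0.975 m from the base axis. Payload 3.8 kg.
Tool frame: the origin (TCP) lies midway between the tips of the shut fingers; the grasp point (between the pads) lies 19 mm behind it; z points along the fingers, y is the line along which they close (so a half turn about z gives the same grasp; the last joint's range is limited). The gripper opens to 85 mm and grips with 20 to 120 N. Pads are 22 mm wide; open, the fingers measure 114 mm over their backs; the gripper's body (76 mm by 85 mm) begins 54 mm behind the grasp point. The pads swing forward as they close: fully open they stand 13 mm farther back than shut.
Start: joints at [-78.489, 15.12, 91.902, -0, 72.978, -2.114], TCP at [0.159, -0.656, 0.231] pointing down, gripper open.
Joint ranges: [-150.88, 150.88], [-54.13, 125.18], [17.81, 147.31], [-75.09, 255.09], [0, 152.58], [-146.25, 146.25]. Speed limits (degrees/s): [147.25, 147.25, 180, 180, 180, 180].

INTERFACE

Orientations are given as a 3x3 rotation matrix whose columns are the frame's x, y, z axes.
In Python, from station import env gives the robot as it stands.
- The arm moves only by the tool arm_command, never from a script. Its argument "increments" is one flat list of numbers, 5 for each row, row after row: the opening, from -1 (shut) to 1 (fully open), then the shift along the world's x, y, z in mm, then the turn about the world's z in rad. A call has 1 to 8 rows; each row shifts and turns the commanded pose from where the row before left it; what a row does not reach is not made up. A row lasts 1/8 s, in which the tool goes at most 62.5 mm and 10.7 degrees, less where a joint would pass 70% of its speed; a pose out of reach is approached as far as the arm can. A call is refused whole if a number of a shift passes 62.5 or a number of a turn 0.188, either way. A call with a gripper value outside its range is refused whole. The fingers move at their own pace and stop on an object; "squeeze" is the grip in N (left out, the last holds). Time passes only in rows, so rows that do not move let the fingers close. It gives the time, the measured TCP pose, the force, the opening and the grip force at its end, in the units of the state.
- env.sense(): the state, without advancing time (a new reading comes with each control period).
- env.read_camera(name): name is "side" or "top"; returns the picture (400x640x3 uint8, red, green, blue); there is no depth.
- env.camera_model(name): a dict with "K" (3x3 intrinsics, pixels), "k1" (the pictures are not rectified: a ray, as slopes to the right and down, at radius r is drawn at 1 + k1 r^2 times it, then the intrinsics apply), "pose" (4x4, takes a point from camera to world coordinates). Camera axes: x right, y up, looking along -z (the intrinsics and any distortion apply to the point x, -y, -z); pixel columns grow to the right and rows downward; lengths in m; the calibration is good to about 2 mm. A picture is of the moment at which its call begins. camera_model takes no time and is no camera call.
- env.sign_off(): hands the job in; it is judged then, once.
The state is a dict: "t": time; "joint_positions": joint angles; "joint_velocities": joint speeds; "tau": joint torques, N m; "eef_pos": TCP position; "tool_rot": TCP orientation; "contact_force": force on the tool from outside, world axes, zero at the start; "ft_torque": the same for the moment, N m; "grip_width": finger opening in m; "finger_force": force on a finger pad.
Only numpy, scipy, OpenCV 4.12 (cv2) and the standard library are available. Lean on these libraries where they do the work, as an engineer would, in place of code of your own. Each camera call takes 0.05 s, during which the arm holds its last target. There are 200 camera calls.

## Working session

There is one attempt and no reset: what is moved stays moved. The work goes in short steps, Python scripts to look and compute and a tool call to move; the robot and the scene stay as the last step left them, time stands still between calls to the robot, and variables do not carry over. Pictures are saved under pics/ and viewed, at most 10 in all, crops included, and the job is handed in when it is done.

Besides the shell and the picture viewer there is one more tool, called after ">>>" as name(argument=value, ...) on one line, values as JSON. arm_command: Moves the arm, as the interface text tells. Its arguments: {"type":"object","properties":{"increments":{"type":"array"},"squeeze":{"type":"number"}},"required":["increments"]}

```bash
mkdir -p pics; ls
python3 - <<'E'
from station import env
import cv2,numpy as np
np.set_printoptions(precision=4,suppress=True)
for n in("side","top"):
    cv2.imwrite(f"pics/{n}0.png",env.read_camera(n)[:,:,::-1]); m=env.camera_model(n); print(n,m["K"],m["k1"],m["pose"])
s=env.sense();print(s["t"],s["eef_pos"],s["tool_rot"],s["contact_force"],s["grip_width"])
E
```

```text
pics
side [[371.9201   0.     314.0315]
 [  0.     371.9201 204.7898]
 [  0.       0.       1.    ]] 0.010722787189002584 [[ 0.9671  0.1991 -0.1582  0.4305]
 [-0.2542  0.745  -0.6168 -0.6637]
 [-0.005   0.6367  0.7711  1.0534]
 [ 0.      0.      0.      1.    ]]
top [[467.8205   0.     316.58  ]
 [  0.     467.8205 200.6973]
 [  0.       0.       1.    ]] -0.01594218381272643 [[-0.0065  0.9812 -0.1926  0.3785]
 [-1.     -0.0077 -0.0057  0.0199]
 [-0.007   0.1926  0.9813  1.3442]
 [ 0.      0.      0.      1.    ]]
0.1 [ 0.1589 -0.6553  0.23  ] [[ 0.9719  0.2356 -0.0004]
 [ 0.2356 -0.9719  0.0021]
 [ 0.0001 -0.0021 -1.    ]] [-0.2365 -0.0958 -1.4306] 0.08535529809046657
```

View pics/side0.png

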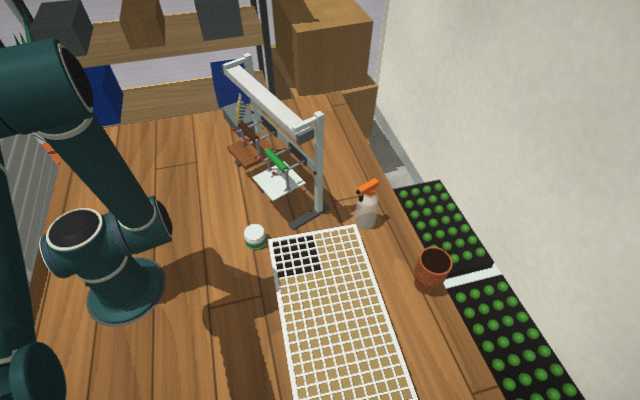

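View pics/top0.png

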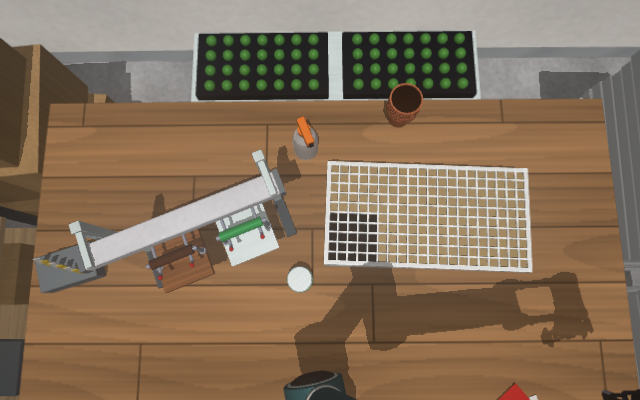

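The side view shows the green-handled press in the bay nearer the tray (bar about (276,160)), the tamper beside it and the dark block at about (297,255). In the top view the green bar is at about (241,230), the batten runs from (90,250) to (275,188), the dark block is at about (353,237) and the tin at (299,279).

```bash
cat > h.py <<'E'
import cv2,numpy as np
from station import env
np.set_printoptions(precision=4,suppress=True)
def ray(n,p):
    m=env.camera_model(n);K=m["K"];q=(np.asarray(p,float)-[K[0][2],K[1][2]])/K[0][0]
    u=q.copy()
    for _ in range(9): u=q/(1+m["k1"]*(u@u))
    T=np.asarray(m["pose"]);return T[:3,3],T[:3,:3]@[u[0],-u[1],-1]
def onz(n,p,z):
    o,d=ray(n,p);return o+d*(z-o[2])/d[2]
def tri(a,b):
    (o,d),(q,e)=ray("side",a),ray("top",b)
    s=np.linalg.lstsq(np.c_[d,-e],q-o,rcond=None)[0];A=o+d*s[0];B=q+e*s[1];return (A+B)/2,np.linalg.norm(A-B)
def green(im,box):
    h=cv2.cvtColor(im,cv2.COLOR_RGB2HSV);m=cv2.inRange(h,(45,90,40),(85,255,255));k=np.zeros_like(m);x0,x1,y0,y1=box;k[y0:y1,x0:x1]=m[y0:y1,x0:x1]
    n,l,s,c=cv2.connectedComponentsWithStats(k);i=1+np.argmax(s[1:,4]);k=(l==i).astype(np.uint8)
    ct=max(cv2.findContours(k,0,2)[0],key=cv2.contourArea);return s[i],cv2.minAreaRect(ct),k
E
python3 - <<'E'
from h import *
S=cv2.imread("pics/side0.png")[:,:,::-1].copy();T=cv2.imread("pics/top0.png")[:,:,::-1].copy()
gs=green(S,(240,310,130,190));gt=green(T,(200,290,200,260))
print(gs[:2],gt[:2]); print("bar tri",tri(gs[1][0],gt[1][0]))
b=cv2.boxPoints(gt[1]);print(np.array([onz("top",p,.237) for p in b]))
# tray outline in top
g=cv2.cvtColor(T,cv2.COLOR_RGB2HSV)
w=cv2.inRange(g,(0,0,170),(180,60,255));w[:,:318]=0;w[:150]=0;w[280:]=0;w[:,540:]=0
w=cv2.morphologyEx(w,cv2.MORPH_CLOSE,np.ones((15,15)));c=max(cv2.findContours(w,0,2)[0],key=cv2.contourArea)
r=cv2.minAreaRect(c);q=np.array([onz("top",p,.09) for p in cv2.boxPoints(r)]);print("tray",cv2.boxPoints(r),q,[np.linalg.norm(q[i]-q[i-1]) for i in range(4)])
dk=cv2.inRange(cv2.cvtColor(T,cv2.COLOR_RGB2GRAY),0,75);dk[:205]=0;dk[266:]=0;dk[:,:326]=0;dk[:,383:]=0
n,l,s,cc=cv2.connectedComponentsWithStats(dk,connectivity=4);print([(s[i,4],cc[i].round(1)) for i in range(1,n) if s[i,4]>15])
o=np.hstack([cv2.resize(T[140:300,40:330],None,fx=2.7,fy=2.7,interpolation=2)])
cv2.imwrite("pics/crop.png",o[:,:,::-1])
E
```

```text
(array([265, 149,  23,  24, 199], dtype=int32), ((275.5000305175781, 159.50001525878906), (28.284271240234375, 7.071067810058594), 45.0)) (array([219, 217,  44,  24, 392], dtype=int32), ((240.27584838867188, 228.68966674804688), (8.913375854492188, 44.56687927246094), 68.19859313964844))
bar tri (array([0.5294, 0.2104, 0.228 ]), np.float64(0.002033129056765711))
[[0.5197 0.2621 0.237 ]
 [0.5589 0.1639 0.237 ]
 [0.5388 0.1556 0.237 ]
 [0.4998 0.2535 0.237 ]]
tray [[323.1503 264.0853]
 [326.9666 160.4098]
 [535.6776 168.0924]
 [531.8613 271.7679]] [[ 0.4527  0.0107  0.09  ]
 [ 0.7386 -0.0025  0.09  ]
 [ 0.7121 -0.5805  0.09  ]
 [ 0.4281 -0.5431  0.09  ]] [np.float64(0.5543422483090642), np.float64(0.28626144170725804), np.float64(0.5786654986465632), np.float64(0.2864824999635962)]
[(np.int32(44), array([333.2, 216.6])), (np.int32(49), array([343., 217.])), (np.int32(46), array([352.9, 217.2])), (np.int32(47), array([363. , 217.9])), (np.int32(52), array([372.8, 218.1])), (np.int32(48), array([333. , 226.1])), (np.int32(56), array([342.5, 227. ])), (np.int32(55), array([352.6, 227.1])), (np.int32(51), array([362.7, 227.6])), (np.int32(56), array([372.5, 228. ])), (np.int32(42), array([332.5, 236. ])), (np.int32(49), array([342., 237.])), (np.int32(49), array([352., 237.])), (np.int32(52), array([362.1, 237.2])), (np.int32(50), array([372.1, 237.9])), (np.int32(47), array([332.3, 246.2])), (np.int32(50), array([341.9, 246.9])), (np.int32(49), array([352., 247.])), (np.int32(54), array([362.1, 247.4])), (np.int32(49), array([372., 248.])), (np.int32(49), array([332., 256.])), (np.int32(48), array([341.5, 256.5])), (np.int32(50), array([351.9, 257. ])), (np.int32(46), array([361.9, 257.2])), (np.int32(43), array([372.1, 257.6]))]
```

View pics/crop.png

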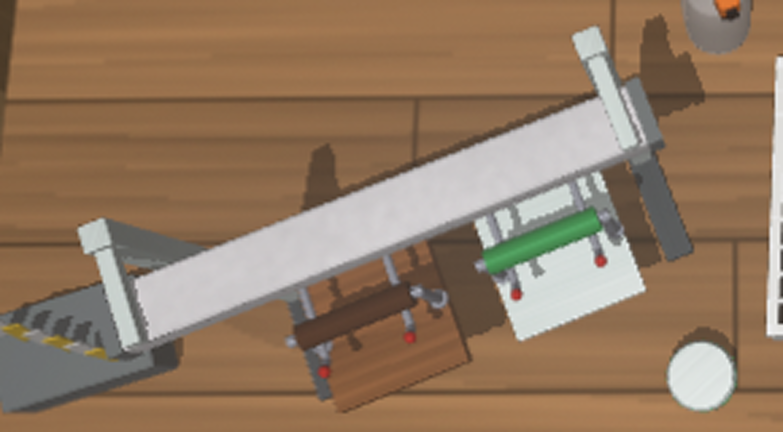

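>>> arm_command(increments=[1,0,0,60,0,1,0,0,60,0,1,36,40,10,0.085,1,36,40,10,0.085,1,36,40,10,0.085,1,36,40,10,0.085,1,36,40,10,0.085,1,36,40,10,0.085])

```text
t: 1.1
eef_pos: [0.3758, -0.4144, 0.4111]
tool_rot: [[0.731, 0.682, -0.0], [0.682, -0.731, 0.001], [0.0, -0.001, -1.0]]
contact_force: [0.3, -0.1, 0.2]
grip_width: 0.0856
finger_force: 0.0
```

>>> arm_command(increments=[1,36,40,0,0.085,1,36,40,0,0.085,1,36,40,0,0.085,1,36,40,0,0.085,1,36,40,0,0.085,1,36,40,0,0.085,1,36,40,0,0.085,1,0,0,0,0])

```text
t: 2.1
eef_pos: [0.6286, -0.1327, 0.4094]
tool_rot: [[0.221, 0.975, -0.002], [0.975, -0.221, 0.002], [0.001, -0.002, -1.0]]
contact_force: [0.2, -0.5, -0.4]
grip_width: 0.0855
finger_force: 0.0
```

Run:
```python
from h import *
T=cv2.imread("pics/top0.png")[:,:,::-1].copy();S=cv2.imread("pics/side0.png")[:,:,::-1].copy()
s=env.sense();print(s["joint_positions"],s["tool_rot"])
def cells(I,box,th,n):
    x0,x1,y0,y1=box;dk=cv2.inRange(cv2.cvtColor(I,cv2.COLOR_RGB2GRAY),0,th);k=0*dk;k[y0:y1,x0:x1]=dk[y0:y1,x0:x1]
    N,l,st,cc=cv2.connectedComponentsWithStats(k,connectivity=4);c=[cc[i] for i in range(1,N) if st[i,4]>12]
    P=np.array([onz(n,p,.09)[:2] for p in c]);r=cv2.minAreaRect(P.astype(np.float32)*1000);print(n,len(c),P.mean(0),r)
cells(T,(326,383,205,266),75,"top");cells(S,(268,325,230,280),75,"side")
h=cv2.cvtColor(T,cv2.COLOR_RGB2HSV);m=cv2.inRange(h,(0,150,90),(6,255,255))|cv2.inRange(h,(174,150,90),(180,255,255));m[:200]=0;m[300:]=0;m[:,:140]=0;m[:,290:]=0
N,l,st,cc=cv2.connectedComponentsWithStats(m)
P=np.array([onz("top",cc[i],.231)[:2] for i in range(1,N) if st[i,4]>3]);print("tips",P,[st[i,4] for i in range(1,N)])
# batten in top
w=cv2.inRange(h,(0,0,150),(180,40,255));w[:,:88]=0;w[:,276:]=0;w[:150]=0;w[275:]=0
w=cv2.morphologyEx(w,cv2.MORPH_OPEN,np.ones((7,7)));c=max(cv2.findContours(w,0,2)[0],key=cv2.contourArea);b=cv2.boxPoints(cv2.minAreaRect(c))
print("batten",b,np.array([onz("top",p,.40) for p in b]))
```

```text
[-14.174    8.6017  81.3474   0.0581  90.188   -1.399 ] [[ 0.2211  0.9752 -0.0021]
 [ 0.9752 -0.2211  0.0016]
 [ 0.0011 -0.0024 -1.    ]]
top 25 [ 0.5245 -0.0684] ((524.6532592773438, -68.74250793457031), (107.41371154785156, 107.58818817138672), 87.32061004638672)
side 25 [ 0.5235 -0.0695] ((523.7283935546875, -69.78179931640625), (107.4561538696289, 107.64872741699219), 87.12556457519531)
tips [[0.5114 0.1574]
 [0.4818 0.2312]
 [0.4452 0.3243]
 [0.4153 0.3977]] [np.int32(7), np.int32(8), np.int32(16), np.int32(14)]
batten [[ 87.2577 243.9248]
 [267.1514 170.9091]
 [276.5049 193.9539]
 [ 96.6112 266.9696]] [[0.4779 0.4926 0.4   ]
 [0.628  0.128  0.4   ]
 [0.5787 0.108  0.4   ]
 [0.4313 0.4695 0.4   ]]
```

>>> arm_command(increments=[1,60,-13,0,0,1,60,-13,0,0,1,60,-13,0,0,1,60,-13,0,0,1,60,-13,0,0,1,30,-7,0,0,1,30,-7,0,0,1,30,-7,0,0])

```text
t: 3.1
eef_pos: [0.95, -0.2084, 0.3828]
tool_rot: [[0.227, 0.972, 0.058], [0.974, -0.227, -0.013], [0.001, 0.059, -0.998]]
contact_force: [-0.2, 0.0, 1.3]
grip_width: 0.0853
finger_force: 0.0
```

Run:
```python
from h import *
s=env.sense();print(s["t"],s["eef_pos"],s["joint_positions"],s["tool_rot"])
```

```text
3.1 [ 0.95   -0.2084  0.3828] [-13.8684  53.8639  17.8675   0.0776 104.863   -0.7279] [[ 0.2269  0.9722  0.058 ]
 [ 0.9739 -0.2266 -0.013 ]
 [ 0.0005  0.0594 -0.9982]]
```

>>> arm_command(increments=[1,55,-13,0,0,1,55,-13,0,0,1,55,-13,0,0,1,55,-13,0,0,1,55,-13,0,0,1,55,-13,0,0])

```text
t: 3.85
eef_pos: [1.0663, -0.2386, 0.2934]
tool_rot: [[0.226, 0.936, 0.269], [0.974, -0.218, -0.06], [0.003, 0.276, -0.961]]
contact_force: [-0.8, -0.3, 0.5]
grip_width: 0.0852
finger_force: 0.0
```

Run:
```python
from h import *
s=env.sense();print(s["t"],s["eef_pos"],s["joint_positions"],s["tool_rot"])
```

```text
3.85 [ 1.0663 -0.2386  0.2934] [-14.049   59.8936  17.8375   0.4183  86.2648  -0.9321] [[ 0.226   0.9362  0.2692]
 [ 0.9741 -0.218  -0.0599]
 [ 0.0026  0.2758 -0.9612]]
```

>>> arm_command(increments=[1,40,-9,40,0,1,40,-9,40,0,1,40,-9,40,0,1,40,-9,40,0])

```text
t: 4.35
eef_pos: [1.0812, -0.2416, 0.3897]
tool_rot: [[0.225, 0.886, 0.405], [0.974, -0.207, -0.09], [0.004, 0.415, -0.91]]
contact_force: [-0.5, 1.4, -0.2]
grip_width: 0.0852
finger_force: 0.0
```

Run:
```python
from h import *
s=env.sense();print(s["t"],s["eef_pos"],s["joint_positions"],s["tool_rot"])
```

```text
4.35 [ 1.0812 -0.2416  0.3897] [-14.0908  55.3205  17.8123   0.6591  82.3628  -0.9705] [[ 0.2252  0.8861  0.405 ]
 [ 0.9743 -0.2065 -0.0899]
 [ 0.004   0.4149 -0.9099]]
```

>>> arm_command(increments=[1,45,-10,35,0,1,45,-10,35,0,1,45,-10,35,0,1,45,-10,35,0])

```text
t: 4.85
eef_pos: [1.1118, -0.2482, 0.4481]
tool_rot: [[0.225, 0.813, 0.538], [0.974, -0.19, -0.119], [0.005, 0.551, -0.835]]
contact_force: [1.4, -0.7, -0.1]
grip_width: 0.0852
finger_force: 0.0
```

Run:
```python
from h import *
s=env.sense();print(s["t"],s["eef_pos"],s["joint_positions"],s["tool_rot"])
```

```text
4.85 [ 1.1118 -0.2482  0.4481] [-14.1027  53.374   17.8282   0.8966  75.3962  -0.9988] [[ 0.2246  0.8128  0.5376]
 [ 0.9744 -0.1903 -0.1194]
 [ 0.0052  0.5506 -0.8347]]
```

>>> arm_command(increments=[1,-30,7,0,0,1,-50,11,0,0,1,-50,11,0,0,1,-50,11,0,0.05,1,-50,11,0,0.05,1,-50,11,0,0.05,1,-50,11,0,0.05,1,-50,11,0,0.05])

```text
t: 5.85
eef_pos: [0.7297, -0.1638, 0.4483]
tool_rot: [[-0.025, 0.835, 0.55], [1.0, 0.018, 0.017], [0.004, 0.55, -0.835]]
contact_force: [0.2, 0.4, 0.5]
grip_width: 0.0856
finger_force: 0.0
```

>>> arm_command(increments=[1,-50,20,0,0.05,1,-50,20,0,0.05,1,-50,20,0,0.05,1,-50,20,0,0.05,1,-40,20,-10,0.05,1,-30,30,-10,0.05,1,0,40,-10,0.05,1,0,0,0,0])

```text
t: 6.85
eef_pos: [0.4605, 0.0075, 0.4175]
tool_rot: [[-0.367, 0.778, 0.51], [0.93, 0.305, 0.205], [0.004, 0.55, -0.835]]
contact_force: [0.4, 0.0, 0.2]
grip_width: 0.0855
finger_force: 0.0
```

```bash
cat > st.py <<'E'
from h import *
s=env.sense();R=np.array(s["tool_rot"]);p=np.array(s["eef_pos"]);print(s["t"],p,np.array(s["joint_positions"]),"tilt",np.degrees(np.arccos(-R[2,2])),"az x-90",np.degrees(np.arctan2(R[1,0],R[0,0]))-90,"x.z",R[2,0],"zax",R[:,2],"F",s["contact_force"],s["grip_width"],s["finger_force"],"grasp",p-.017*R[:,2])
E
python3 st.py
```

```text
6.85 [0.4605 0.0075 0.4175] [-17.6236 -32.6689 119.9746  22.274   67.4217 -43.1012] tilt 33.33584395305529 az x-90 21.56127019746846 x.z 0.004287612712393298 zax [ 0.5098  0.2053 -0.8355] F [0.3973 0.0111 0.2383] 0.08547315493807618 0.0 grasp [0.4518 0.004  0.4317]
```

>>> arm_command(increments=[1,3,36,-15,0,1,3,36,-20,0,1,3,36,-22,0,1,4,37,-24,0,1,4,37,-24,0,1,0,0,0,0])

```text
t: 7.6
eef_pos: [0.4771, 0.1896, 0.3098]
tool_rot: [[-0.368, 0.78, 0.505], [0.93, 0.306, 0.205], [0.005, 0.545, -0.838]]
contact_force: [-0.6, -0.2, -0.7]
grip_width: 0.0854
finger_force: 0.0
```

```bash
python3 st.py
python3 - <<'E'
from h import *
S=env.read_camera("side");T=env.read_camera("top")
a=cv2.resize(S[60:220,200:340],None,fx=3,fy=3);b=cv2.resize(T[150:310,150:320],None,fx=2.6,fy=3)
cv2.imwrite("pics/pre.png",np.hstack([a[:480],b[:480,:380]])[:,:,::-1])
E
```

```text
7.6 [0.4771 0.1896 0.3098] [ 17.0317 -27.0909 127.7711   3.7899  46.4558  -6.3057] tilt 33.028152161969665 az x-90 21.623115603574405 x.z 0.005122124075574538 zax [ 0.5051  0.2048 -0.8384] F [-0.637  -0.1753 -0.7479] 0.08536220611398145 0.0 grasp [0.4685 0.1861 0.3241]
```

View pics/pre.png

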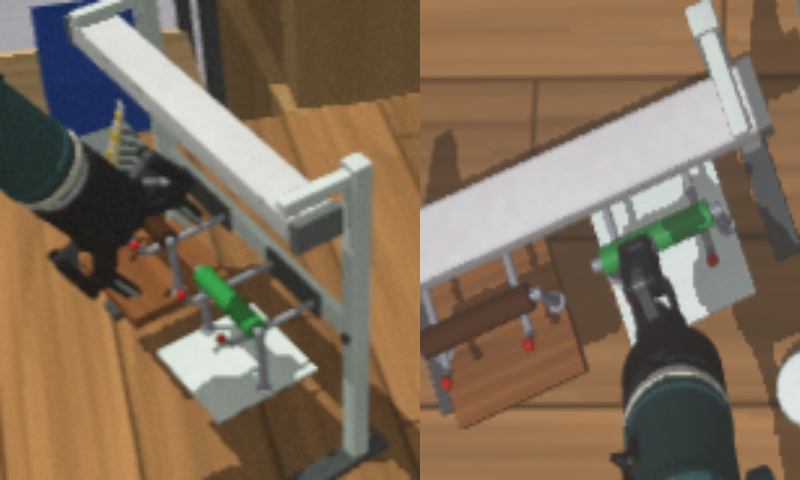

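>>> arm_command(increments=[1,12,5,-20,0,1,12,5,-20,0,1,12,5,-20,0,1,12,5,-20,0,1,12,4,-18,0,1,0,0,0,0])

```text
t: 8.45
eef_pos: [0.5389, 0.2102, 0.2141]
tool_rot: [[-0.362, 0.781, 0.509], [0.932, 0.301, 0.202], [0.005, 0.547, -0.837]]
contact_force: [-0.6, -0.2, 0.2]
grip_width: 0.0853
finger_force: 0.0
```

```bash
python3 st.py
```

```text
8.45 [0.5389 0.2102 0.2141] [ 17.4473 -13.9989 129.3311   4.4098  31.6266  -6.7736] tilt 33.18837967859247 az x-90 21.235967791409692 x.z 0.0049693360773196684 zax [ 0.5087  0.2021 -0.8369] F [-0.6268 -0.2119  0.1691] 0.08531152934413858 0.0 grasp [0.5302 0.2067 0.2283]
```

>>> arm_command(increments=[1,-1,4,-2,0,-1,0,0,0,0,-1,0,0,0,0,-1,0,0,0,0,-1,0,0,0,0,-1,0,0,0,0,-1,0,0,0,0], squeeze=60)

```text
t: 9.32
eef_pos: [0.5371, 0.216, 0.2128]
tool_rot: [[-0.365, 0.779, 0.509], [0.931, 0.302, 0.204], [0.005, 0.549, -0.836]]
contact_force: [-2.4, 0.2, 3.1]
grip_width: 0.0223
finger_force: 58.7
```

```bash
python3 st.py
```

```text
9.325 [0.5371 0.216  0.2128] [ 18.2567 -13.8996 129.4333   3.8073  31.2898  -5.7208] tilt 33.284653312011244 az x-90 21.402189467222712 x.z 0.005240034241950321 zax [ 0.5093  0.2043 -0.836 ] F [-2.3537  0.1678  3.0585] 0.022268205925471813 58.69325816631317 grasp [0.5284 0.2126 0.227 ]
```

>>> arm_command(increments=[-1,0,0,6,0,-1,0,0,10,0,-1,0,0,10,0,-1,0,0,10,0,-1,-9,-4,0,0,-1,-19,-8,0,0,-1,-28,-11,0,0,-1,-28,-11,0,0])

```text
t: 10.32
eef_pos: [0.4513, 0.1813, 0.2476]
tool_rot: [[-0.365, 0.78, 0.508], [0.931, 0.303, 0.204], [0.005, 0.547, -0.837]]
contact_force: [-0.1, -1.2, -5.0]
grip_width: 0.0221
finger_force: 59.2
```

>>> arm_command(increments=[-1,-28,-11,0,0,-1,-15,-6,0,0,-1,0,0,0,0,-1,0,0,0,0])

```text
t: 10.82
eef_pos: [0.4102, 0.1649, 0.2487]
tool_rot: [[-0.365, 0.779, 0.51], [0.931, 0.302, 0.204], [0.005, 0.549, -0.836]]
contact_force: [0.4, 0.5, -4.9]
grip_width: 0.0219
finger_force: 59.3
```

```bash
python3 st.py
python3 - <<'E'
from h import *
S=env.read_camera("side");T=env.read_camera("top")
a=cv2.resize(S[60:260,150:350],None,fx=2,fy=2);b=cv2.resize(T[180:380,150:350],None,fx=2,fy=2)
cv2.imwrite("pics/out.png",np.hstack([a,b])[:,:,::-1])
E
```

```text
10.825 [0.4102 0.1649 0.2487] [ 16.2648 -36.1613 138.8655   4.3866  44.1847  -7.2737] tilt 33.31942628674925 az x-90 21.38856277222237 x.z 0.005110394308942469 zax [ 0.5099  0.2043 -0.8356] F [ 0.4044  0.5337 -4.8692] 0.02193017112531632 59.2824250459671 grasp [0.4016 0.1615 0.2629]
```

View pics/out.png

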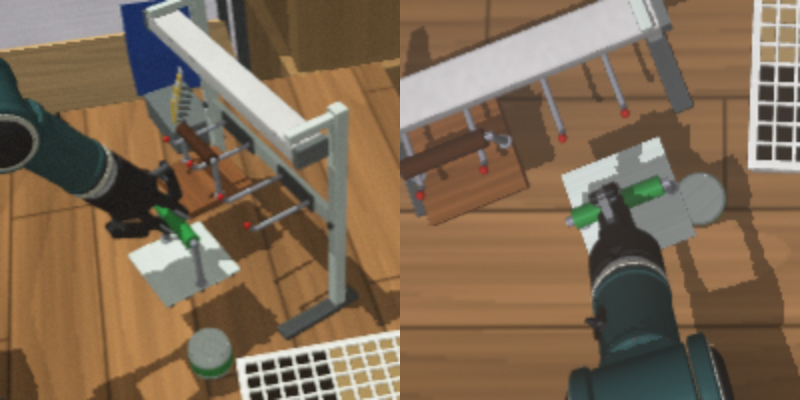

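The press is off the hooks, held level. Its plate is at top crop (625,195), the hooks are empty with red tips at (562,138) and (625,113), and the tin and tamper are unmoved.

>>> arm_command(increments=[-1,4,-18,0,-0.03,-1,9,-34,0,-0.06,-1,9,-34,0,-0.06,-1,12,-34,0,-0.06,-1,20,-32,0,-0.06,-1,24,-30,0,-0.06,-1,24,-30,0,-0.06,-1,21,-22,0,-0.034])

```text
t: 11.92
eef_pos: [0.5344, -0.0705, 0.2482]
tool_rot: [[0.053, 0.835, 0.547], [0.999, -0.047, -0.025], [0.005, 0.548, -0.837]]
contact_force: [-0.6, 0.1, -4.6]
grip_width: 0.022
finger_force: 59.3
```

>>> arm_command(increments=[-1,0,0,0,0,-1,0,0,0,0,-1,0,0,0,0,-1,0,0,0,0])

```text
t: 12.42
eef_pos: [0.5327, -0.0686, 0.2485]
tool_rot: [[0.05, 0.835, 0.548], [0.999, -0.044, -0.023], [0.005, 0.549, -0.836]]
contact_force: [-0.8, -0.3, -5.5]
grip_width: 0.0219
finger_force: 59.5
```

```bash
python3 st.py
python3 - <<'E'
from h import *
S=env.read_camera("side");T=env.read_camera("top")
cv2.imwrite("pics/hs.png",S[:,:,::-1]);cv2.imwrite("pics/ht.png",T[:,:,::-1])
a=cv2.resize(S[150:350,220:370],None,fx=2.66,fy=2.66);b=cv2.resize(T[170:320,290:440],None,fx=2.66,fy=2.66)
cv2.imwrite("pics/hov.png",np.hstack([a[:399,:399],b[:399,:399]])[:,:,::-1])
E
```

```text
12.425 [ 0.5327 -0.0686  0.2485] [-14.1506 -21.4323 130.8123  10.3711  38.3591 -17.4923] tilt 33.27348333444568 az x-90 -2.8517404340312993 x.z 0.005161209777163526 zax [ 0.5482 -0.023  -0.8361] F [-0.8386 -0.2809 -5.5143] 0.021854330177329538 59.5268851518631 grasp [ 0.5234 -0.0682  0.2627]
```

View pics/hov.png

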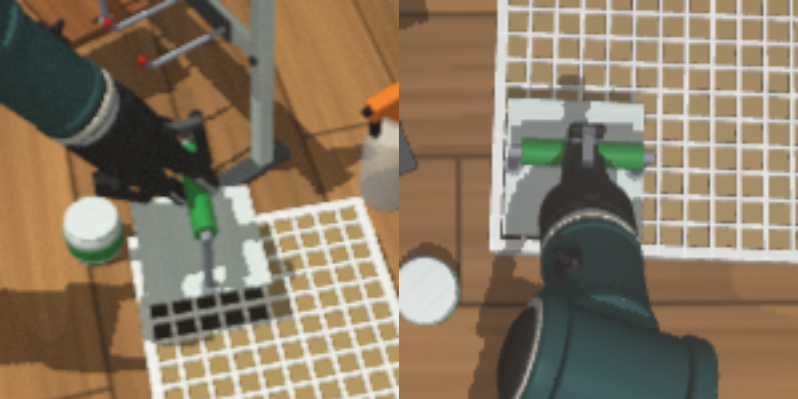

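Run:
```python
from h import *
T=cv2.imread("pics/ht.png")[:,:,::-1].copy();S=cv2.imread("pics/hs.png")[:,:,::-1].copy()
h=cv2.cvtColor(T,cv2.COLOR_RGB2HSV);m=cv2.inRange(h,(45,90,40),(85,255,255));m[:215]=0;m[240:]=0;m[:,:325]=0;m[:,395:]=0
ys,xs=np.nonzero(m);r=cv2.minAreaRect(np.c_[xs,ys].astype(np.float32));print("bar px",r)
for z in(.258,):print("bar ctr",onz("top",r[0],z))
c=np.float32([[508,99],[644,104],[502,236]])
c=(c-[399,0]+.5)/2.66-.5+[290,170]
g=cv2.GaussianBlur(cv2.cvtColor(T,cv2.COLOR_RGB2GRAY),(0,0),.7)
for y in (212,220,250,256): print(y,g[y,322:338],g[y,376:390])
for x in (345,350,375): print(x,g[202:214,x])
gs=cv2.cvtColor(S,cv2.COLOR_RGB2GRAY)
P=np.array([onz("top",p,.174)[:2] for p in c]);print(c,P,(P[1]+P[2])/2,np.linalg.norm(P[1]-P[0]),np.linalg.norm(P[2]-P[0]),np.degrees(np.arctan2(*(P[0]-P[2])[::-1])))
d=np.float32([[133,205],[248,185],[270,275],[150,295]]);d=(d+.5)/2.66-.5+[220,150]
Q=np.array([onz("side",p,.174)[:2] for p in d]);print("side",d,Q,Q.mean(0))
cv2.imwrite("pics/big.png",np.hstack([cv2.resize(S[215:280,260:330],(400,371),interpolation=2),cv2.resize(T[200:265,320:390],(400,371),interpolation=2)])[:,:,::-1])
```

```text
bar px ((358.48809814453125, 227.84442138671875), (45.28343200683594, 9.166967391967773), 1.9749339818954468)
bar ctr [ 0.5263 -0.0714  0.258 ]
212 [116 116 118 142 199 221 223 208 175 194 208 209 209 209 209 209] [210 209 210 210 211 200 159 147 151 153 168 209 209 166]
220 [114 115 133 185 219 226 221 203 187 189 155 136 134 133 131 130] [132 133 135 136 137 140 143 144 144 142 155 200 195 159]
250 [119 136 189 220 225 217 195 186 165 141 133 132 133 132 133 133] [ 52  60  92 123 134 137 142 145 145 141 148 189 176 151]
256 [113 135 199 223 224 199 152 175 154 133 131 131 130 130 131 131] [123 114  91  97 124 136 143 145 145 143 154 184 156 145]
345 [185 141 102  95 109 157 196 207 210 210 209 210]
350 [164 140 106  97 104 137 183 199 207 209 208 206]
375 [152 180 146 106  96 101 133 183 207 212 210 208]
[[330.6654 206.906 ]
 [381.7932 208.7857]
 [328.4098 258.4098]] [[ 0.5919 -0.0091]
 [ 0.5861 -0.1388]
 [ 0.4617 -0.0019]] [ 0.5239 -0.0703] 0.12986037132588943 0.13045572087074916 -3.164521906875298
side [[269.688  226.7556]
 [312.9211 219.2368]
 [321.1917 253.0714]
 [276.0789 260.5902]] [[ 0.4643 -0.0074]
 [ 0.5935 -0.0133]
 [ 0.5859 -0.1331]
 [ 0.4606 -0.1245]] [ 0.5261 -0.0696]
```

View pics/big.png

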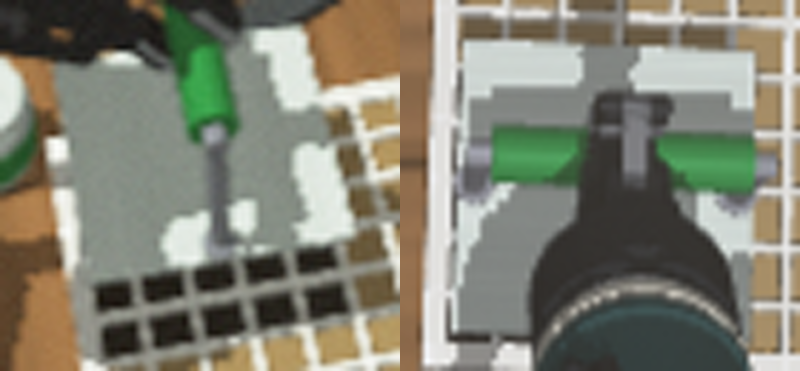

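Run:
```python
from h import *
d=np.float32([[52,68],[302,25],[355,238],[80,285]])/5.714-.4+[260,215]
c=np.float32([[450,333],[462,38],[755,50],[748,340]])
c=(c-[400,0])/5.714-.4+[320,200]
for z in(.174,.168):
  for n,q in(("side",d),("top",c)):
    P=np.array([onz(n,p,z)[:2] for p in q]);print(z,n,P.tolist(),P.mean(0))
for a,b in zip(d,c):print(tri(a,b))
```

```text
0.174 side [[0.46170077136260135, -0.005723908892170226], [0.5924080052410388, -0.011957907873858753], [0.5846249545948696, -0.14332291310480905], [0.45175684029810137, -0.13476059133294782]] [ 0.5226 -0.0739]
0.174 top [[0.46297717276212025, -0.0017364775433675456], [0.5936136476036373, -0.008545443903606245], [0.5871788512822244, -0.13867103777557513], [0.45899966971492057, -0.13140013963720795]] [ 0.5257 -0.0701]
0.168 side [[0.4619139393258137, -0.0012348777811851397], [0.593512938107445, -0.007511408926805574], [0.5856767867169629, -0.13977266678048206], [0.45190216466566896, -0.13115192759881555]] [ 0.5233 -0.0699]
0.168 top [[0.4634101518563324, -0.0018472800793730426], [0.5947164380624963, -0.008691157998999104], [0.5882486486607779, -0.13948394379965864], [0.4594122549892048, -0.13217576564275013]] [ 0.5264 -0.0705]
(array([ 0.4626, -0.0019,  0.1689]), np.float64(0.001461575786942545))
(array([ 0.5938, -0.0086,  0.1696]), np.float64(0.0011842114962482054))
(array([ 0.587 , -0.1395,  0.1678]), np.float64(0.002533324237144264))
(array([ 0.4556, -0.1321,  0.1702]), np.float64(0.007420189912379994))
```

The plate in the hover view has top-view corners of about (330,207), (382,209) and (328,258). It is level and within about 2 mm of the block, so I can lower it.

>>> arm_command(increments=[-1,-1,1,-15,0,-1,0,0,-20,0,-1,0,0,-15,0,-1,0,0,-4,0,-1,0,0,-4,0,-1,0,0,-4,0,-1,0,0,0,0,-1,0,0,0,0])

```text
t: 13.52
eef_pos: [0.5324, -0.0682, 0.187]
tool_rot: [[0.051, 0.834, 0.549], [0.999, -0.045, -0.024], [0.005, 0.549, -0.836]]
contact_force: [0.3, -0.4, -4.4]
grip_width: 0.0218
finger_force: 59.5
```

```bash
python3 st.py
```

```text
13.525 [ 0.5324 -0.0682  0.187 ] [-14.0791 -17.7554 135.1564  12.6092  30.4334 -20.1384] tilt 33.31463584561184 az x-90 -2.902687796087747 x.z 0.005027453181181774 zax [ 0.5487 -0.0236 -0.8357] F [ 0.2816 -0.3818 -4.4158] 0.021765663190262227 59.538944363594055 grasp [ 0.523  -0.0678  0.2012]
```

>>> arm_command(increments=[-1,0,0,-3,0,-1,0,0,-3,0,-1,0,0,-2,0,-1,0,0,0,0])

```text
t: 14.02
eef_pos: [0.5318, -0.068, 0.178]
tool_rot: [[0.051, 0.835, 0.547], [0.999, -0.045, -0.023], [0.005, 0.548, -0.837]]
contact_force: [-0.6, -0.0, -4.7]
grip_width: 0.0224
finger_force: 59.6
```

>>> arm_command(increments=[-1,0,0,-2,0,-1,0,0,-2,0,-1,0,0,-1,0,-1,0,0,0,0])

```text
t: 14.52
eef_pos: [0.5326, -0.0682, 0.1742]
tool_rot: [[0.051, 0.834, 0.549], [0.999, -0.045, -0.024], [0.005, 0.55, -0.835]]
contact_force: [0.2, 0.0, -3.1]
grip_width: 0.0219
finger_force: 59.8
```

>>> arm_command(increments=[-1,0,0,-2,0,-1,0,0,-1,0,-1,0,0,-1,0,-1,0,0,0,0])

```text
t: 15.02
eef_pos: [0.5347, -0.0688, 0.1734]
tool_rot: [[0.051, 0.831, 0.554], [0.999, -0.045, -0.025], [0.004, 0.554, -0.832]]
contact_force: [-6.2, 2.0, 7.9]
grip_width: 0.0217
finger_force: 61.0
```

```bash
python3 st.py
python3 - <<'E'
from h import *
S=env.read_camera("side");T=env.read_camera("top")
cv2.imwrite("pics/seat.png",np.hstack([cv2.resize(S[215:290,255:335],(400,375),interpolation=2),cv2.resize(T[195:270,315:395],(400,375),interpolation=2)])[:,:,::-1])
E
```

```text
15.025 [ 0.5347 -0.0688  0.1734] [-14.0755 -16.5452 136.0249  13.5907  28.0489 -21.2391] tilt 33.67488449006906 az x-90 -2.9221572244373704 x.z 0.0039699144321891 zax [ 0.5539 -0.025  -0.8322] F [-6.2137  1.9908  7.8749] 0.021744374859352475 61.043862104415894 grasp [ 0.5252 -0.0683  0.1875]
```

View pics/seat.png

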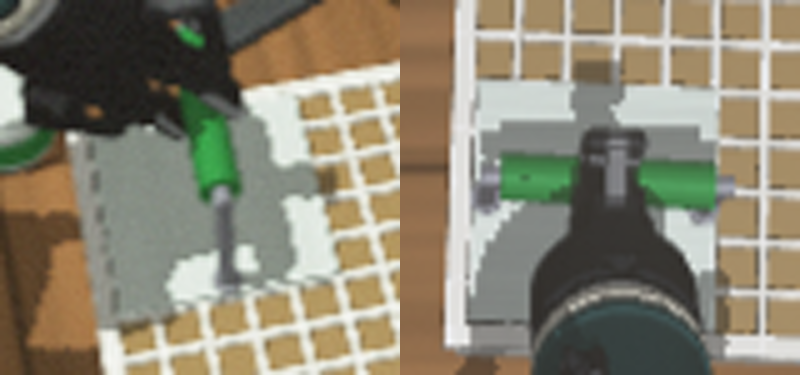

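The plate covers the dark block, with no dark cells left showing and its edges parallel to the cell walls. I'll press firmly.

>>> arm_command(increments=[-1,-1,0,-1,0,-1,0,0,-1,0,-1,0,0,0,0,-1,0,0,0,0,-1,0,0,0,0,-1,0,0,0,0])

```text
t: 15.88
eef_pos: [0.5348, -0.0689, 0.1732]
tool_rot: [[0.051, 0.829, 0.556], [0.999, -0.045, -0.025], [0.004, 0.557, -0.83]]
contact_force: [-7.3, 2.8, 13.3]
grip_width: 0.0222
finger_force: 61.8
```

```bash
python3 st.py
```

```text
15.875 [ 0.5348 -0.0689  0.1732] [-14.1039 -16.5829 136.1432  13.7692  27.8057 -21.4289] tilt 33.852713494924714 az x-90 -2.9300486662731657 x.z 0.0037775971802191696 zax [ 0.5565 -0.0253 -0.8305] F [-7.2839  2.8355 13.2753] 0.022152374599092528 61.75759434700012 grasp [ 0.5254 -0.0685  0.1873]
```

>>> arm_command(increments=[-1,-1,0,-2,0,-1,0,0,-1,0,-1,0,0,0,0,-1,0,0,0,0,-1,0,0,0,0])

```text
t: 16.5
eef_pos: [0.5357, -0.0692, 0.1732]
tool_rot: [[0.051, 0.826, 0.561], [0.999, -0.044, -0.026], [0.003, 0.561, -0.828]]
contact_force: [-11.4, 4.0, 22.4]
grip_width: 0.0221
finger_force: 62.9
```

>>> arm_command(increments=[-1,0,0,2,0,-0.7,0,0,1,0,-0.2,0,0,0,0,0.5,0,0,0,0,1,0,0,0,0,1,0,0,0,0,1,0,0,0,0,1,0,0,0,0], squeeze=20)

```text
t: 17.5
eef_pos: [0.5299, -0.0681, 0.1673]
tool_rot: [[0.051, 0.835, 0.548], [0.999, -0.045, -0.023], [0.005, 0.548, -0.836]]
contact_force: [-0.4, 0.0, -0.6]
grip_width: 0.0853
finger_force: 0.0
```

```bash
python3 st.py
```

```text
17.5 [ 0.5299 -0.0681  0.1673] [-14.1583 -16.5329 136.5586  13.7386  27.9641 -21.4793] tilt 33.244618841693836 az x-90 -2.8973416701776955 x.z 0.005258971912490517 zax [ 0.5477 -0.0233 -0.8363] F [-0.4043  0.0321 -0.5972] 0.0853127553773834 0.0 grasp [ 0.5206 -0.0677  0.1815]
```

>>> arm_command(increments=[1,-8,0,12,0,1,-11,0,17,0,1,-14,0,21,0,1,-14,0,21,0,1,-14,0,22,0,1,0,0,40,0,1,0,0,40,0,1,0,0,0,0])

```text
t: 18.5
eef_pos: [0.4706, -0.0687, 0.3473]
tool_rot: [[0.051, 0.83, 0.556], [0.999, -0.044, -0.026], [0.003, 0.557, -0.831]]
contact_force: [0.5, -0.5, -0.7]
grip_width: 0.0853
finger_force: 0.0
```

```bash
python3 st.py
python3 - <<'E'
from h import *
S=env.read_camera("side");T=env.read_camera("top")
cv2.imwrite("pics/end.png",np.hstack([cv2.resize(S[210:290,255:335],(400,400),interpolation=2),cv2.resize(T[195:275,315:395],(400,400),interpolation=2)])[:,:,::-1])
E
```

```text
18.5 [ 0.4706 -0.0687  0.3473] [-17.181  -33.4371 127.6393  10.0137  53.2423 -17.8718] tilt 33.82943441149625 az x-90 -2.9201999646551258 x.z 0.00269759269935999 zax [ 0.5561 -0.0261 -0.8307] F [ 0.4701 -0.4529 -0.6646] 0.08532884603984546 0.0 grasp [ 0.4611 -0.0683  0.3615]
```

View pics/end.png

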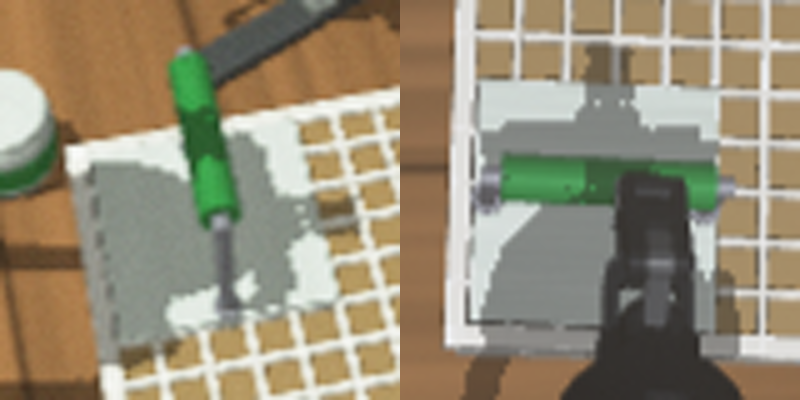

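The released press sits on the block with its plate edges along the cell walls (plate centre about (353,236) in the top picture). The gripper is clear of it.

```bash
python3 -c "
from station import env
print(env.sign_off())"
```

```text
the job is handed in; nothing more can be done
None
```

The press is off its hooks, pushed flush onto the dark 5 x 5 block with about 22 N on the handle, released and left seated, and the job is handed in at about 18.6 s; no verdict was returned.

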